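# Slide the orange-lidded box over the dock's sill

### The job

Park the orange-lidded snack box on the steel counter dock. Do not carry it: take it by its black grip and tip up its front so that the front edge comes over the dock's raised sill while the tail still rests on the table, then slide it on over the sill until the whole box sits flat and straight on the deck behind the sill, and let go. Leave the green-lidded box where it stands.

Things in the scene. Friction and masses are not known exactly. Their poses are not given: they have to be found in the camera images.
- orange_box: The box to park: closed white box with an ORANGE lid and a black grip, 0.3 to 0.6 kg, loose. 122 mm long (x), 72 mm wide (y), lid top 50 mm above its underside. Origin: centre of its underside. +x points to its front end, which faces the dock; z up.
- orange_box_grip (a point): Centre of the box's black grip, an upright block on the lid near the front: 34 mm long (box x), 16 mm wide (box y), from the lid (50 mm) to 86 mm above the underside. This point lies 35 mm ahead (+x) of the box's origin and 68 mm above the underside. Pinch across the 16 mm.
- orange_box_front (a point): Middle of the lower front edge of the orange-lidded box, 60 mm ahead (+x) of its origin, at underside height. Raised 31 mm with the tail down, the box leans back 15 degrees (0.26 rad) about its y axis. The flat grip does not swivel between the fingers: a gripper that holds it firmly must lean back with the box, and level again as the box rides over the sill.
- orange_box_tail (a point): Middle of the lower tail edge of the orange-lidded box, 60 mm behind (-x) its origin, at underside height.
- green_box: The same box with a GREEN lid and the same black grip, to be left alone; same frame and sizes. It stands beside the orange one, about 104 mm away centre to centre, before the same dock; either may be the left one.
- dock: Steel dock fixed on the table, 178 mm deep (x), 236 mm wide (y). Origin: centre of its underside, at table height. +x is the way in, z up. Flat deck 12 mm above the table, x = -77 to 83 mm, y = -113 to 113 mm; back lip behind it 34 mm high, side lips 22 mm. The boxes start before the sill, roughly square to it, near y = -52 and +52 mm: a straight push along +x fits.
- sill_mid (a point): Middle of the top of the dock's raised sill, 22 mm above the table, 83 mm before (-x) the dock's origin. The sill is 12 mm thick (dock x = -89 to -77 mm) and runs the whole width of the near side; it stands 10 mm above the deck behind it.
Not all that is in view belongs to the job. What is meant by the orange_box is not purple, and is the larger of those in its own colour.

How it is judged (in metres and radians):
On the way:
1. the front edge of the orange-lidded box is over the sill, above its top, while the tail edge still rests on the table (x of orange_box_front in the frame of dock above -0.089 m and height (world z) of orange_box_front above 0.0205 m and height (world z) of orange_box_tail below 0.008 m and x of orange_box_tail in the frame of dock below -0.095 m), for 0.1 s.
At the end, for the whole second after the job is handed in: The orange-lidded box rests flat (within 2 degrees) on the deck, wholly behind the sill and inside the lips (underside 8 to 16 mm above the table), straight to within 10 degrees of the dock's way in, at rest; the green-lidded box is within 20 mm of where it stood (x of orange_box in the frame of dock between -0.025 and 0.031 m and y of orange_box in the frame of dock between -0.083 and 0.083 m and height (world z) of orange_box between 0.008 and 0.016 m and angle between orange_box's own z axis and vertical below 0.04 rad and angle between the x axis of orange_box and the x axis of dock, either way round below 0.17 rad and linear speed of orange_box below 0.02 m/s and distance of green_box from where it was at the start of the episode below 0.02 m); the robot touches nothing.
It fails at once if the tail of the orange-lidded box is lifted more than 50 mm above the table (the box is carried) (height (world z) of orange_box_tail above 0.05 m).
It fails at once if the green-lidded box is moved more than 20 mm (distance of green_box from where it was at the start of the episode above 0.02 m).
It fails at once if the green-lidded box is tipped (angle between green_box's own z axis and vertical above 0.3 rad).
It also fails if it takes over 42 s, if anything falls off the work surface, if the arm or the gripper's body presses on something with over 40 N, if the wrist force passes 120 N, or if a joint passes its speed limit or range.

### The arm

A 6-joint arm with a two-finger parallel gripper is mounted at the origin on the work surface; the furniture and walls round the work are solid. World frame = base frame: x ahead of the robot, y to its left, z up, the work surface at z = 0. Lengths are in mm, angles in rad, forces in N, time in s.
With the tool pointing down it reaches from about 300 to 875 mm from the base axis. Payload 6.4 kg.
Tool frame: the origin (TCP) lies at the centre of the arm's flange, where the gripper is bolted on; the fingertips stand 166 mm ahead of it and the grasp point (between the pads) lies ahead of it (r.pinch_z is the x of the grasp point in the tool frame, in mm); x points along the fingers, y is the direction in which the jaws open and shut, and the axes are right-handed (so a half turn about x gives the same grasp; the last joint's range is limited). The gripper opens to 88 mm and grips with 3 to 60 N. Pads are 18 mm wide; open, the fingers measure 123 mm over their backs; the gripper's body (75 mm by 187 mm) begins 45 mm behind the grasp point.
Start: joints at [-0.206, 0.181, 1.607, -0, 1.354, -0.206], TCP at [575.015, 0.014, 404.714] pointing down, gripper open.
Joint ranges: [-2.99, 2.99], [-0.89, 2.07], [0.3, 2.58], [-1.14, 4.28], [0, 2.63], [-3.12, 3.12]. Speed limits (rad/s): [2.57, 2.57, 3.01, 3.14, 3.14, 3.14].

### API

Orientations are given as a unit quaternion [w, x, y, z].
In Python, from plant import r gives the robot as it stands.
- The arm moves only by the tool apply_moves, never from a script. Its arguments are lists of equal length, an entry for each row: "offset": the shift along the tool's x, y, z in m, a list of three; "angular": the turn, a rotation vector about the tool's x, y, z in degrees, a list of three. In form: {"offset": [[dx, dy, dz], ...], "angular": [[ax, ay, az], ...]}. A call has 1 to 20 rows; each row is the pose to reach, as a shift and turn from the pose measured when the call began, along the tool's axes at that moment; what a row does not reach only later rows make up. A row lasts 1/12 s, in which the tool goes at most 41.7 mm and 7.16 degrees, less where a joint would pass 70% of its speed; a pose out of reach is approached as far as the arm can. A call with a gripper value outside its range is refused whole. "gripper" is the closure, from 0 (fully open) to 1 (shut), set as the call begins (left out, the last holds). The fingers move at their own pace and stop on an object; "newtons" is the grip in N (left out, the last holds). Time passes only in rows, so rows that repeat a pose let the fingers close. It gives the time, the measured TCP pose, the force and the opening at its end, in the units of the state.
- r.get_state(): the state, without advancing time (a new reading comes with each control period).
- r.camera(name): name is "scene" or "side" or "wrist"; returns a dict with "pixels" (384x512x3 uint8, red, green, blue), "fx", "fy", "cx", "cy" (pixels), "position" and "orientation" of the camera in the world. Camera axes: x right, y down, z forward; pixel columns grow to the right and rows downward; lengths in mm; the calibration is good to about 2 mm. A picture is of the moment at which its call begins. There is no depth.
- r.hand_in(): hands the job in, once; it reports no verdict.
The state is a dict: "time": time; "joints": joint angles; "qd": joint speeds; "joint_efforts": joint torques, N m; "position": TCP position; "orientation": TCP orientation; "ft_force": force on the tool from outside, world axes, zero at the start; "wrist_torque": the same for the moment, N m; "opening": finger opening in mm.
Only numpy, scipy, OpenCV 4.12 (cv2) and the standard library are available. Lean on these libraries where they do the work, as an engineer would, in place of code of your own. Each camera call takes 0.05 s, during which the arm holds its last target.

## Working session

There is one attempt and no reset: what is moved stays moved. The work goes in short steps, Python scripts to look and compute and a tool call to move; the robot and the scene stay as the last step left them, time stands still between calls to the robot, and variables do not carry over. Pictures are saved under pics/ and viewed, and the job is handed in when it is done.

Besides the shell and the picture viewer there is one more tool, called after "Emit:" as name(argument=value, ...) on one line, values as JSON. apply_moves: Moves the arm, as the interface text tells. Its arguments: {"type":"object","properties":{"offset":{"type":"array"},"angular":{"type":"array"},"gripper":{"type":"number"},"newtons":{"type":"number"}},"required":["offset","angular"]}

```bash
ls; mkdir -p pics; python3 - <<'E'
from plant import r
import cv2
s=r.get_state(); print({k:s[k] for k in('time','position','orientation','ft_force','opening')}, r.pinch_z)
for n in('scene','side','wrist'):
    c=r.camera(n); cv2.imwrite(f'pics/{n}0.png',c['pixels'][:,:,::-1]); print(n,c['fx'],c['cx'],c['cy'],c['position'],c['orientation'])
E
```

```text
pics
{'time': 0.0, 'position': array([5.74747334e+02, 7.19690075e-02, 4.03827256e+02]), 'orientation': array([ 0.49949582,  0.49966937,  0.50050803, -0.50032605]), 'ft_force': array([-0.00926078,  0.64643649,  0.85146406]), 'opening': 88.10023559654206} 147.29999999999998
scene 359.57552904156694 253.06952320771342 188.6060887652377 [-72.07873793 199.77630332 668.62853858] [ 0.1884945  -0.44209205  0.80763369 -0.3416903 ]
side 488.928433163383 260.7876614034159 185.9571422111096 [468.46676798 772.19220363 683.9655511 ] [ 0.00626987  0.0113275   0.8886081  -0.45848447]
wrist 328.8677794500368 253.06753151823446 193.85509638708365 [575.25918761  77.88798082 383.75445188] [ 1.50615330e-01  9.88591448e-01 -1.02679587e-03 -9.57577602e-04]
```

View pics/scene0.png

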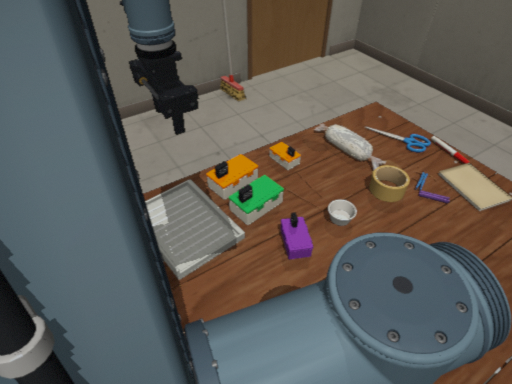

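View pics/side0.png

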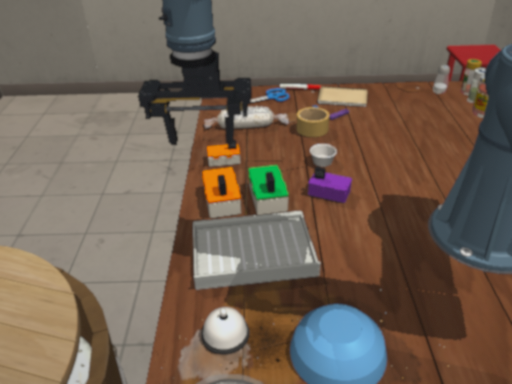

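View pics/wrist0.png

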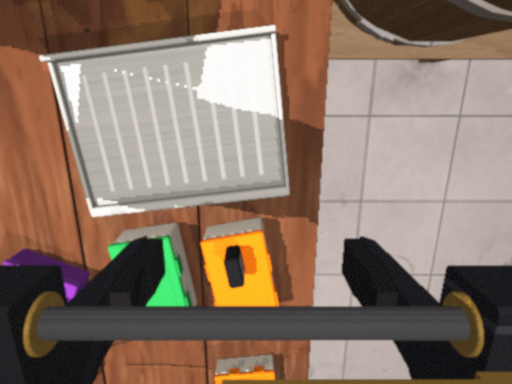

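The side view shows the dock in front (rows 210–285). Behind it are the large orange box (222,190), green box (268,188), and a small orange decoy (223,155). The wrist view shows the dock, the orange lid (240,265) and the grip (235,265). The way in is roughly world +y. Next I'll measure them.

```bash
cat > h.py <<'E'
from plant import r
import numpy as np, cv2
from scipy.spatial.transform import Rotation as R
def rot(q): return R.from_quat([q[1],q[2],q[3],q[0]])
def ray(c,u,v):
    d=rot(c['orientation']).apply([(u-c['cx'])/c['fx'],(v-c['cy'])/c['fy'],1]); return np.array(c['position']),d
def onz(c,u,v,z):
    p,d=ray(c,u,v); return (p+d*(z-p[2])/d[2])
def proj(c,P):
    q=rot(c['orientation']).inv().apply(np.array(P)-np.array(c['position'])); return [c['fx']*q[0]/q[2]+c['cx'],c['fy']*q[1]/q[2]+c['cy']]
def mask(c,col):
    h=cv2.cvtColor(c['pixels'],cv2.COLOR_RGB2HSV)
    lo,hi={'orange':((10,150,120),(22,255,255)),'green':((50,120,60),(85,255,255))}[col]
    return cv2.inRange(h,lo,hi)
def blobs(m,amin=80):
    m=cv2.morphologyEx(m,cv2.MORPH_CLOSE,np.ones((9,9)))
    cs,_=cv2.findContours(m,cv2.RETR_EXTERNAL,cv2.CHAIN_APPROX_NONE)
    return sorted([k for k in cs if cv2.contourArea(k)>amin],key=cv2.contourArea)[::-1]
E
python3 - <<'E'
from h import *
for n in('side','scene','wrist'):
    c=r.camera(n)
    for col in('orange','green'):
        for k in blobs(mask(c,col))[:3]:
            P=np.array([onz(c,u,v,50)[:2] for u,v in k[:,0]]).astype(np.float32)
            x=cv2.minAreaRect(P); print(n,col,cv2.contourArea(k),cv2.boundingRect(k),np.round(x[0],1),np.round(x[1],1),round(x[2],1))
    if n=='wrist':
        for (u,v,z) in((275,28,34),(42,58,34),(288,192,22),(92,215,22)): print('dock',np.round(onz(c,u,v,z),1))
        g=cv2.resize(c['pixels'][15:315,20:320,::-1],(600,600),interpolation=cv2.INTER_CUBIC); cv2.imwrite('pics/w1.png',g)
    if n=='side':
        g=cv2.resize(c['pixels'][140:300,170:340,::-1],(680,640)[:2],interpolation=cv2.INTER_CUBIC)[:600]; cv2.imwrite('pics/s1.png',g)
E
```

```text
side orange 2181.5 (337, 122, 72, 89) [ 195.4 -210.2] [383.  172.5] 83.2
side orange 1745.0 (185, 143, 57, 60) [ 576.3 -189.3] [122.8 249.6] 1.1
side orange 951.0 (301, 198, 61, 83) [347.5  52.1] [ 56.2 254.2] 9.9
side green 989.0 (248, 165, 40, 35) [ 455.  -138.6] [ 76.5 127.4] 9.0
scene orange 812.5 (206, 153, 55, 35) [ 553.6 -146.2] [ 87.9 148.9] 8.5
scene orange 496.0 (193, 238, 83, 57) [303.8   7.5] [ 39.2 196.6] 9.8
scene orange 387.0 (314, 235, 30, 25) [ 231.5 -182.5] [62.1 64.8] 50.5
scene green 879.0 (229, 175, 55, 39) [ 446.8 -142.3] [ 82.  123.6] 9.7
wrist orange 14140.0 (0, 45, 109, 226) [371.5  -5.4] [231.3 119.7] 76.9
wrist orange 8027.5 (120, 206, 196, 101) [ 536.5 -103.2] [126.2 213.3] 89.9
wrist orange 6629.5 (217, 0, 114, 129) [593.4  99.4] [113.4 102.9] 89.9
wrist green 1428.5 (145, 236, 46, 71) [ 472.9 -120.7] [91.  53.8] 89.9
wrist green 189.5 (108, 242, 22, 18) [420.8 -89. ] [31.1 14.8] 46.3
dock [596.4 136.   34. ]
dock [366.5 109.7  34. ]
dock [615. -33.  22.]
dock [385.1 -60.9  22. ]
```

View pics/w1.png

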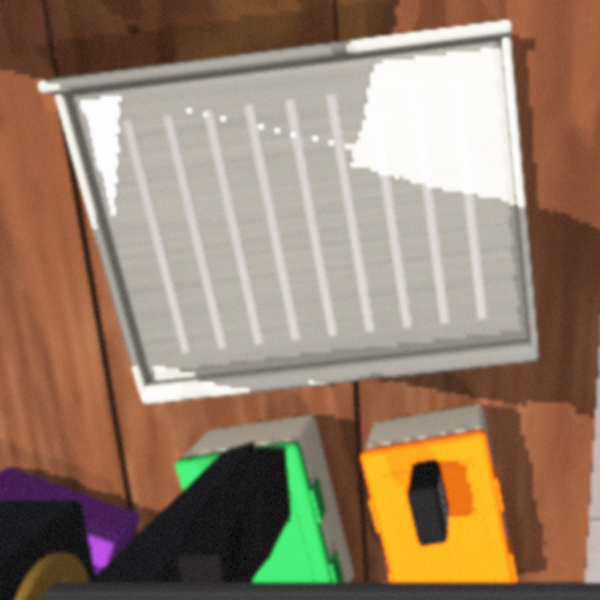

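View pics/s1.png

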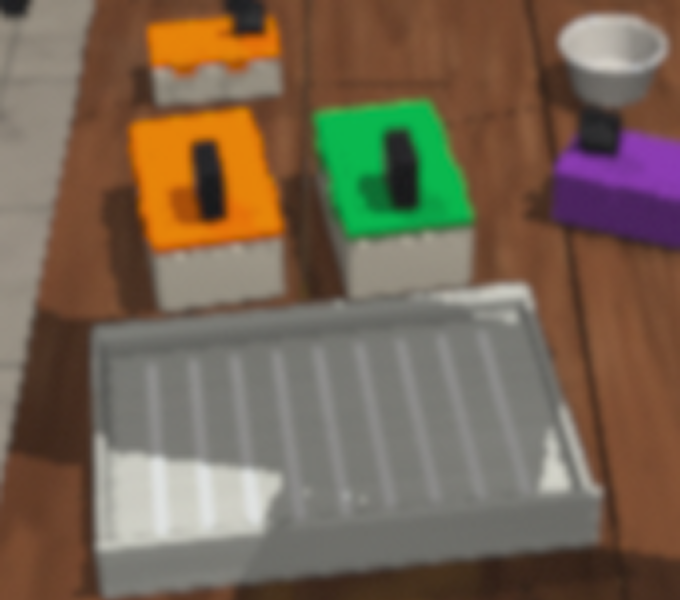

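```bash
python3 - <<'E'
from h import *
def msk(c,col):
    h=cv2.cvtColor(c['pixels'],cv2.COLOR_RGB2HSV)
    return cv2.inRange(h,(10,215,150),(22,255,255)) if col=='orange' else cv2.inRange(h,(50,120,60),(85,255,255))
for n in('side','scene','wrist'):
    c=r.camera(n)
    for col in('orange','green'):
        m=msk(c,col)
        cs,_=cv2.findContours(m,cv2.RETR_EXTERNAL,cv2.CHAIN_APPROX_NONE)
        for k in sorted(cs,key=cv2.contourArea)[::-1][:2]:
            P=np.array([onz(c,u,v,50)[:2] for u,v in k[:,0]]).astype(np.float32)
            x=cv2.minAreaRect(P); print(n,col,cv2.contourArea(k),cv2.boundingRect(k),np.round(x[0],1),np.round(x[1],1),round(x[2],1))
    # grip: dark pixels within orange lid window
    win={'side':(205,170,30,28),'scene':(213,158,18,22),'wrist':(215,235,40,60)}[n]
    x,y,w,hh=win; g=c['pixels'][y:y+hh,x:x+w].max(axis=2)<75
    v,u=np.nonzero(g); print(n,'grip px',u.size,u.min()+x,u.max()+x,v.min()+y,v.max()+y)
    h=np.argwhere(g); rect=cv2.minAreaRect(np.c_[u+x,v+y].astype(np.float32)); print(rect)
    # line fit on wrist
    if n=='wrist':
        # manual crop points: grip top face corners (crop scale 2, off 20,15)
        for a,b,z in ((417,462,86),(438,460,86),(420,545,86),(444,542,86),(362,462,50),(487,432,50),(390,582,50),(517,582,50),(143,403,22),(536,357,22),(362,450,50)):
            print((a,b,z),np.round(onz(c,a/2+20,b/2+15,z),1))
    if n=='side':
        for a,b,z in ((92,325,22),(530,285,22),(98,545,34),(600,490,34),(208,142,86),(208,215,86),(195,145,86),(220,143,86),(200,220,86),(223,212,86),(131,122,50),(253,107,50),(284,235,50),(156,250,50),(160,308,0),(282,292,0)):
            print((a,b,z),np.round(onz(c,a/4+170,b/4+140,z),1))
E
```

```text
side orange 1015.0 (202, 167, 39, 35) [ 560.4 -133.7] [ 76.7 128.1] 11.1
side orange 265.0 (207, 144, 33, 14) [ 561.3 -277.8] [80.5 59.9] 5.1
side green 987.0 (248, 165, 40, 35) [ 455.4 -138.7] [ 75.5 127.5] 9.4
side grip px 91 219 225 176 194
((221.89111328125, 184.910888671875), (18.109676361083984, 5.174193859100342), 84.2894058227539)
(92, 325, 22) [615.6 -35.5  22. ]
(530, 285, 22) [380.1 -60.   22. ]
(98, 545, 34) [594.6 137.5  34. ]
(600, 490, 34) [362.  110.4  34. ]
(208, 142, 86) [ 553.3 -111.9   86. ]
(208, 215, 86) [549.9 -44.5  86. ]
(195, 145, 86) [ 560.3 -109.3   86. ]
(220, 143, 86) [ 546.7 -110.6   86. ]
(200, 220, 86) [553.8 -40.3  86. ]
(223, 212, 86) [542.3 -46.8  86. ]
(131, 122, 50) [ 604.9 -188.2   50. ]
(253, 107, 50) [ 533.5 -200.9   50. ]
(284, 235, 50) [512.7 -73.6  50. ]
(156, 250, 50) [581.2 -63.1  50. ]
(160, 308, 0) [584.  -75.6   0. ]
(282, 292, 0) [516.4 -87.1   0. ]
scene orange 667.0 (206, 155, 52, 33) [ 552.6 -136.7] [ 83.6 123.2] 10.2
scene orange 213.0 (270, 142, 30, 20) [ 546.2 -296.1] [78.9 49.5] 5.8
scene green 862.5 (229, 175, 55, 39) [ 447.  
[... 270 characters left out ...]
 562.1 -270.1] [75.9 21.5] 5.6
wrist green 1411.5 (145, 236, 46, 71) [ 473.1 -120.9] [91.1 53.8] 89.9
wrist green 191.5 (108, 242, 23, 18) [421.2 -88.9] [31.9 14.9] 46.3
wrist grip px 545 225 241 246 285
((232.96156311035156, 265.6923522949219), (39.31901168823242, 15.3803071975708), 82.87498474121094)
(417, 462, 86) [550.5 -69.9  86. ]
(438, 460, 86) [561.  -68.8  86. ]
(420, 545, 86) [ 550.9 -117.6   86. ]
(444, 542, 86) [ 563.4 -115.9   86. ]
(362, 462, 50) [516.6 -87.7  50. ]
(487, 432, 50) [586.6 -69.6  50. ]
(390, 582, 50) [ 529.4 -166.5   50. ]
(517, 582, 50) [ 605.1 -166.7   50. ]
(143, 403, 22) [384.4 -62.9  22. ]
(536, 357, 22) [615.4 -35.   22. ]
(362, 450, 50) [517.  -80.3  50. ]
```

Emit:
apply_moves(offset=[[0.03,-0.005,0.025],[0.06,-0.01,0.05],[0.09,-0.015,0.075],[0.116,-0.02,0.102],[0.116,-0.02,0.102],[0.116,-0.02,0.102],[0.116,-0.02,0.102]], angular=[[-3,0,0],[-6,0,0],[-9,0,0],[-10.5,0,0],[-10.5,0,0],[-10.5,0,0],[-10.5,0,0]], gripper=0.2, newtons=45)

```text
time: 1.03
position: [555.4, -101.9, 289.4]
orientation: [0.544, 0.453, 0.543, -0.452]
ft_force: [0.1, -0.1, -0.1]
opening: 70.4
```

```bash
python3 - <<'E'
from h import *
s=r.get_state(); print(s['time'],s['position'],rot(s['orientation']).as_matrix().round(3),s['opening'])
c=r.camera('wrist'); cv2.imwrite('pics/w2.png',c['pixels'][:,:,::-1])
c=r.camera('side'); cv2.imwrite('pics/s2.png',cv2.resize(c['pixels'][90:290,150:350,::-1],(600,600),interpolation=cv2.INTER_CUBIC))
E
```

```text
1.0333 [ 555.4222676  -101.9037289   289.38803604] [[ 0.001  0.983  0.181]
 [ 0.     0.181 -0.983]
 [-1.     0.001  0.   ]] 70.43057778760063
```

View pics/w2.png

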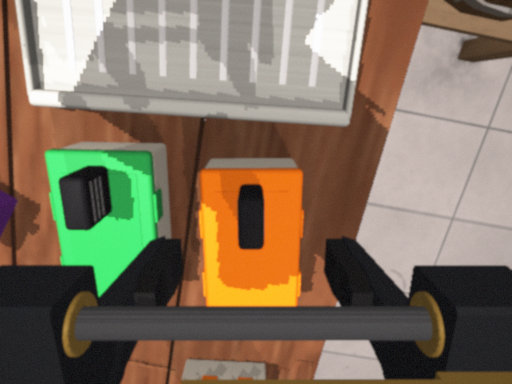

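View pics/s2.png

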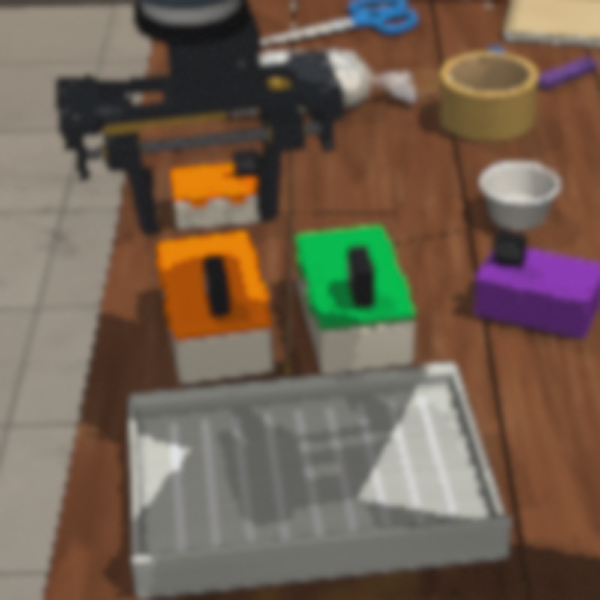

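The wrist view now shows the box square to the gripper: lid front edge at row 169 (columns 202–302), grip at columns 238–263, rows 184–249. I'll cast these points.

```bash
python3 - <<'E'
from h import *
s=r.get_state(); T=rot(s['orientation'])
c=r.camera('wrist')
g=(c['pixels'][170:262,225:280].max(axis=2)<75); v,u=np.nonzero(g); print(u.min()+225,u.max()+225,v.min()+170,v.max()+170)
for v0 in range(180,252,4): 
    w=np.nonzero(g[v0-170])[0]; print(v0,(w.min()+225,w.max()+225) if w.size else None,end=' ')
print()
h=cv2.cvtColor(c['pixels'],cv2.COLOR_RGB2HSV); m=cv2.inRange(h,(5,200,120),(25,255,255))
for v0 in(180,200,220,260,290): w=np.nonzero(m[v0,190:310])[0]; print(v0,w.min()+190,w.max()+190)
def loc(P): return T.inv().apply(P-s['position']).round(1)
for uvz in((239,249,86),(264,249,86),(202,170,50),(302,170,50),(203,250,50),(301,250,50),(204,290,50),(301,290,50),(209,160,0),(297,160,0),(29,105,22),(351,124,22)):
    P=onz(c,*uvz); print(uvz,P.round(1),'tool',loc(P))
E
```

```text
237 261 185 247
180 None 184 None 188 (np.int64(240), np.int64(259)) 192 (np.int64(239), np.int64(260)) 196 (np.int64(238), np.int64(260)) 200 (np.int64(237), np.int64(261)) 204 (np.int64(237), np.int64(261)) 208 (np.int64(237), np.int64(261)) 212 (np.int64(237), np.int64(261)) 216 (np.int64(237), np.int64(261)) 220 (np.int64(238), np.int64(261)) 224 (np.int64(238), np.int64(261)) 228 (np.int64(238), np.int64(260)) 232 (np.int64(238), np.int64(261)) 236 (np.int64(238), np.int64(261)) 240 (np.int64(238), np.int64(260)) 244 (np.int64(238), np.int64(260)) 248 None 
180 199 300
200 200 300
220 198 301
260 203 297
290 203 298
(239, 249, 86) [ 551.  -118.3   86. ] tool [204.3  -8.3  15.5]
(264, 249, 86) [ 566.2 -115.5   86. ] tool [204.4   7.1  15.5]
(202, 170, 50) [517.7 -82.   50. ] tool [240.2 -34.5 -26.2]
(302, 170, 50) [585.1 -69.7  50. ] tool [240.4  34.  -26.1]
(203, 250, 50) [ 526.6 -142.1   50. ] tool [240.3 -36.8  34.5]
(301, 250, 50) [ 598.  -129.1   50. ] tool [240.5  35.8  34.7]
(204, 290, 50) [ 532.  -175.9   50. ] tool [240.3 -37.6  68.6]
(301, 290, 50) [ 605.7 -162.5   50. ] tool [240.5  37.3  68.9]
(209, 160, 0) [516.7 -85.5   0. ] tool [290.2 -36.3 -23.1]
(297, 160, 0) [588.9 -72.3   0. ] tool [290.4  37.1 -22.9]
(29, 105, 22) [384.3 -63.9  22. ] tool [ 267.8 -162.5  -68.5]
(351, 124, 22) [618.5 -34.8  22. ] tool [268.4  73.1 -54.3]
```

Emit:
apply_moves(offset=[[0.025,-0.001,-0.001],[0.05,-0.001,-0.001],[0.062,-0.001,-0.001],[0.07,-0.001,-0.001],[0.07,-0.001,-0.001],[0.07,-0.001,-0.001]], angular=[[0,0,0],[0,0,0],[0,0,0],[0,0,0],[0,0,0],[0,0,0]])

```text
time: 1.68
position: [555.3, -100.3, 220.9]
orientation: [0.545, 0.452, 0.543, -0.451]
ft_force: [-0.3, -0.6, 0.7]
opening: 70.5
```

Emit:
apply_moves(offset=[[0,0,0],[0,0,0],[0,0,0],[0,0,0],[0,0,0],[0,0,0],[0,0,0],[0,0,0],[0,0,0],[0,0,0]], angular=[[0,0,0],[0,0,0],[0,0,0],[0,0,0],[0,0,0],[0,0,0],[0,0,0],[0,0,0],[0,0,0],[0,0,0]], gripper=1.0, newtons=50)

```text
time: 2.52
position: [554.9, -100.2, 220.8]
orientation: [0.545, 0.452, 0.543, -0.452]
ft_force: [-2.4, 1.0, 1.3]
opening: 15.8
```

```bash
python3 - <<'E'
from h import *
s=r.get_state(); print(s['time'],s['position'],rot(s['orientation']).as_matrix().round(3),s['opening'])
c=r.camera('wrist'); cv2.imwrite('pics/w3.png',c['pixels'][:,:,::-1])
T=rot(s['orientation'])
h=cv2.cvtColor(c['pixels'],cv2.COLOR_RGB2HSV)
E
```

```text
2.5167 [ 554.91605272 -100.24395848  220.77806812] [[ 0.002  0.983  0.184]
 [-0.001  0.184 -0.983]
 [-1.     0.002  0.001]] 15.790046984639153
```

View pics/w3.png

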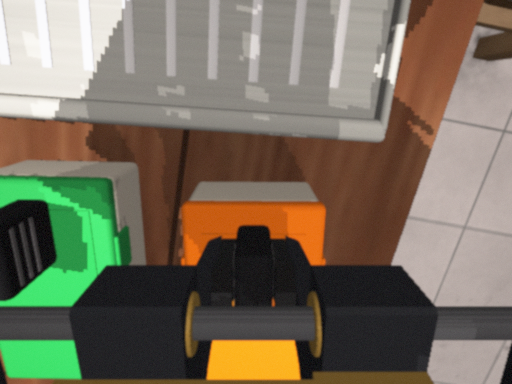

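```bash
python3 - <<'E'
from h import *
s=r.get_state(); T=rot(s['orientation'])
c=r.camera('wrist')
for uvz in((183,203,50),(325,203,50),(192,184,0),(317,184,0),(0,118,22),(380,137,22),(250,131,22)):
    P=onz(c,*uvz); print(uvz,P.round(1),'tool',T.inv().apply(P-s['position']).round(1))
E
```

```text
(183, 203, 50) [517.6 -80.8  50. ] tool [170.7 -33.4 -26.2]
(325, 203, 50) [585.2 -68.4  50. ] tool [170.8  35.3 -26. ]
(192, 184, 0) [513.8 -86.1   0. ] tool [220.7 -38.2 -21.7]
(317, 184, 0) [591.6 -71.8   0. ] tool [220.8  40.9 -21.5]
(0, 118, 22) [412.2 -61.6  22. ] tool [ 198.5 -133.5  -64.5]
(380, 137, 22) [613.3 -34.7  22. ] tool [198.8  69.1 -53.9]
(250, 131, 22) [543.7 -44.3  22. ] tool [198.7  -1.1 -57.3]
```

```bash
cat > plan.py <<'E'
from h import *
import json
# box frame in tool: underside 220.8 along tool x, front 25 ahead; box x=-tool z, box z=-tool x, box y=-tool y
BT=R.from_matrix(np.array([[0,0,-1],[0,-1,0],[-1,0,0]]).T)  # columns: box axes in tool
BO=np.array([220.8,0,35.0])
YD=np.radians(97.0); SILL=np.array([543.7,-44.3])  # point on near sill edge
ud=np.array([np.cos(YD),np.sin(YD)])
DO=SILL+89*ud; DO=DO+np.array([-ud[1],ud[0]])*0
def boxnow():
    s=r.get_state(); T=rot(s['orientation']); B=T*BT; o=s['position']+T.apply(BO)
    return s,T,B,o
def rep():
    s,T,B,o=boxnow(); M=B.as_matrix()
    yaw=np.degrees(np.arctan2(M[1,0],M[0,0])); pit=np.degrees(np.arcsin(M[2,0]))
    f=o+M[:,0]*60; t=o-M[:,0]*60
    dx=lambda p:(p[:2]-SILL)@ud-89
    print('t %.2f o %s yaw %.1f pitch %.1f front dx %.1f z %.1f tail dx %.1f z %.1f'%(s['time'],o.round(1),yaw,pit,dx(f),f[2],dx(t),t[2]),'roll %.1f'%np.degrees(M[2,1]),'F',np.round(s['ft_force'],1),'open %.1f'%s['opening'])
def rows(tgts):
    """tgts: list of (tail xyz, yaw deg, pitch deg)"""
    s,T,B,o=boxnow()
    for t,y,p in tgts:
        Bn=R.from_euler('ZY',[y,-p],degrees=True); on=np.array(t)+Bn.apply([60,0,0])
        Tn=Bn*BT.inv(); pn=on-Tn.apply(BO)
        off=T.inv().apply(pn-s['position'])/1000; rv=np.degrees((T.inv()*Tn).as_rotvec())
        print(np.round(off,4).tolist(),np.round(rv,1).tolist())
E
python3 - <<'E'
from plan import *
rep()
s,T,B,o=boxnow(); M=B.as_matrix(); y=np.degrees(np.arctan2(M[1,0],M[0,0])); x=np.array([np.cos(np.radians(y)),np.sin(np.radians(y)),0])
t=o-x*60; t[2]=0.5
rows([(t,y,5),(t,y,10),(t,y,15),(t+x*15,y,15),(t+x*30,y,15),(t+x*46,y,15)])
E
```

```text
t 2.62 o [ 561.8 -134.8    0. ] yaw 100.6 pitch -0.1 front dx -121.2 z -0.0 tail dx -240.9 z 0.1 roll -0.1 F [-3.1  0.4  2.5] open 15.4
[-0.0079, 0.0004, 0.0199] [0.0, 5.1, -0.1]
[-0.0136, 0.0004, 0.0401] [0.0, 10.1, -0.1]
[-0.0175, 0.0004, 0.0607] [0.0, 15.1, -0.1]
[-0.0175, 0.0004, 0.0457] [0.0, 15.1, -0.1]
[-0.0175, 0.0004, 0.0307] [0.0, 15.1, -0.1]
[-0.0176, 0.0004, 0.0147] [0.0, 15.1, -0.1]
```

Emit:
apply_moves(offset=[[-0.004,0,0.01],[-0.008,0,0.02],[-0.011,0,0.03],[-0.0136,0,0.04],[-0.0157,0,0.0505],[-0.0175,0,0.0607],[-0.0175,0,0.0607],[-0.0175,0,0.0607]], angular=[[0,2.5,0],[0,5,0],[0,7.6,0],[0,10.1,0],[0,12.6,0],[0,15.1,0],[0,15.1,0],[0,15.1,0]])

```text
time: 3.28
position: [566.1, -160.5, 237.9]
orientation: [0.469, 0.508, 0.609, -0.389]
ft_force: [0.1, -0.5, -3.0]
opening: 15.5
```

```bash
python3 - <<'E'
from plan import *
rep()
c=r.camera('side'); cv2.imwrite('pics/s4.png',cv2.resize(c['pixels'][90:290,150:350,::-1],(600,600),interpolation=cv2.INTER_CUBIC))
c=r.camera('wrist'); cv2.imwrite('pics/w4.png',c['pixels'][:,:,::-1])
s,T,B,o=boxnow(); M=B.as_matrix(); y=np.degrees(np.arctan2(M[1,0],M[0,0])); x=np.array([np.cos(np.radians(y)),np.sin(np.radians(y)),0])
t=o-M[:,0]*60; t[2]=1
rows([(t,y,15),(t+x*23,y,15),(t+x*46,y,15)])
E
```

```text
t 3.28 o [ 562.4 -137.7   15.6] yaw 100.5 pitch 14.9 front dx -126.1 z 31.0 tail dx -241.8 z 0.1 roll -0.1 F [ 0.1 -0.5 -3. ] open 15.5
[-0.001, 0.0004, 0.0] [0.0, 0.1, -0.1]
[0.005, 0.0004, -0.0222] [0.0, 0.1, -0.1]
[0.0109, 0.0004, -0.0444] [0.0, 0.1, -0.1]
```

View pics/s4.png

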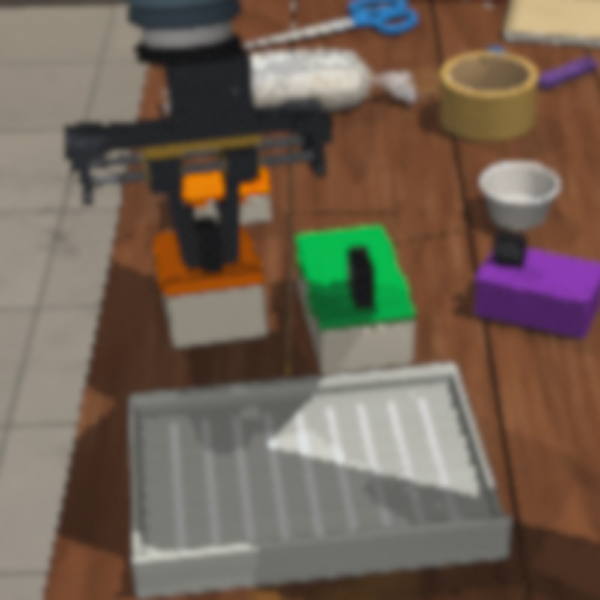

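View pics/w4.png

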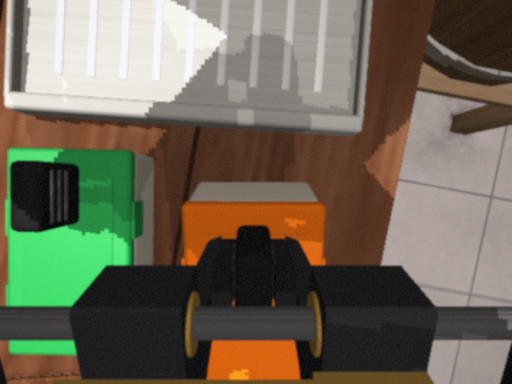

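The side view shows the box tipped up with its front raised (lower front edge around row 340). The wrist view has the lid front still at row 203, so there was no slip. Next I'll slide forward.

Emit:
apply_moves(offset=[[0.0005,0,-0.006],[0.002,0,-0.012],[0.0035,0,-0.018],[0.005,0,-0.024],[0.007,0,-0.03],[0.0085,0,-0.036],[0.01,0,-0.042],[0.0115,0,-0.0465],[0.0115,0,-0.0465],[0.0115,0,-0.0465],[0.0115,0,-0.0465]], angular=[[0,0,0],[0,0,0],[0,0,0],[0,0,0],[0,0,0],[0,0,0],[0,0,0],[0,0,0],[0,0,0],[0,0,0],[0,0,0]])

```text
time: 4.3
position: [557.3, -112.8, 238.9]
orientation: [0.469, 0.507, 0.61, -0.389]
ft_force: [-0.2, 0.4, -2.8]
opening: 15.7
```

```bash
python3 - <<'E'
from plan import *
rep()
c=r.camera('side'); cv2.imwrite('pics/s5.png',cv2.resize(c['pixels'][110:270,150:330,::-1],(675,600),interpolation=cv2.INTER_CUBIC))
c=r.camera('wrist'); cv2.imwrite('pics/w5.png',c['pixels'][:,:,::-1])
s,T,B,o=boxnow();M=B.as_matrix()
for u,v,z in((100,100,22),(0,95,22)): pass
E
```

```text
t 4.30 o [553.5 -90.1  16.5] yaw 100.6 pitch 14.9 front dx -77.8 z 32.0 tail dx -193.5 z 1.1 roll -0.1 F [-0.2  0.4 -2.8] open 15.7
```

View pics/s5.png

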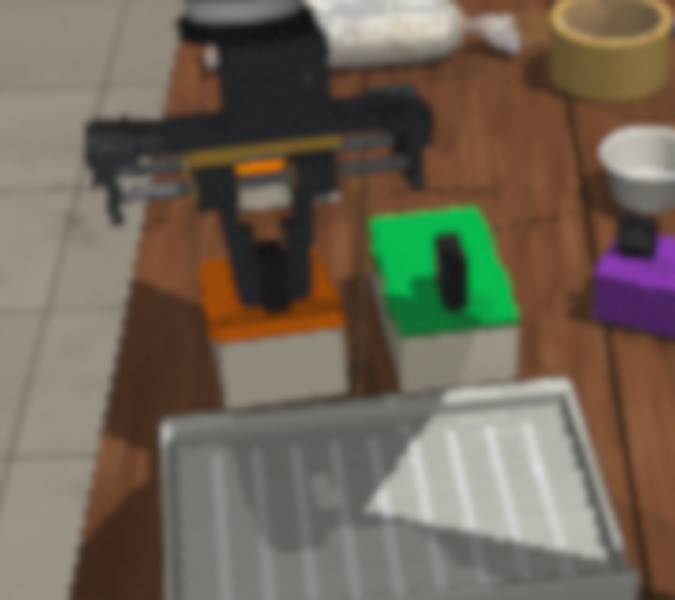

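View pics/w5.png

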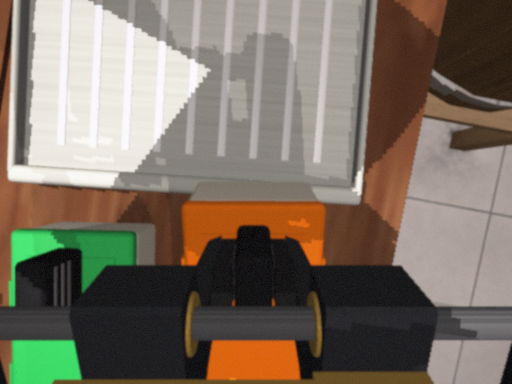

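```bash
python3 - <<'E'
from plan import *
c=r.camera('wrist')
g=cv2.resize(c['pixels'][150:230,150:390,::-1],(720,240),interpolation=cv2.INTER_CUBIC); cv2.imwrite('pics/w6.png',g)
for u,v,z in((10,181,22),(180,192,22),(355,203,22),(252,184,32)):
    P=onz(c,u,v,z); print(u,v,P.round(1),'dx',((P[:2]-SILL)@ud-89).round(1))
c=r.camera('side')
s,T,B,o=boxnow();M=B.as_matrix()
for yy in(-36,36): print(proj(c,o+M@[60,yy,0]))
g=cv2.resize(c['pixels'][180:250,190:290,::-1],(800,560),interpolation=cv2.INTER_CUBIC); cv2.imwrite('pics/s6.png',g)
E
```

```text
10 181 [386.1 -63.6  22. ] dx -88.9
180 192 [497.5 -50.5  22. ] dx -89.5
355 203 [612.7 -36.6  22. ] dx -89.8
252 184 [543.3 -36.5  32. ] dx -81.2
[np.float64(209.90992888600093), np.float64(219.8084394917595)]
[np.float64(243.62290659603502), np.float64(215.0469239530084)]
```

View pics/w6.png

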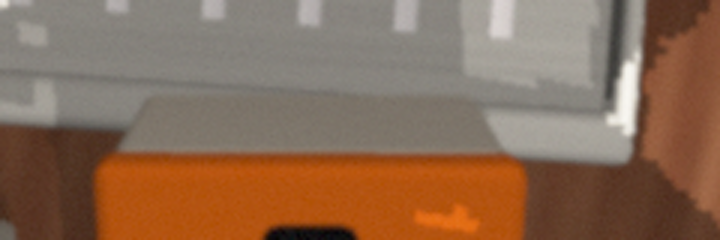

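View pics/s6.png

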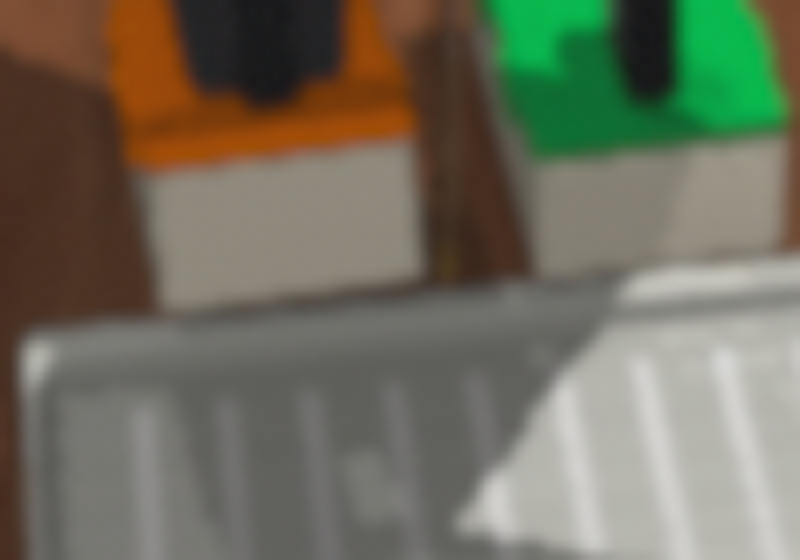

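```bash
cat >> plan.py <<'E'
DC=np.array([500,-49.0])+89*ud; vd=np.array([-ud[1],ud[0]])
def tgt(dxt,tz,yaw,p,dy=-48):
    # tail so that box centre lies on dock y = dy
    c=dy-60*np.cos(np.radians(p))*np.sin(np.radians(yaw-97))
    q=DC+dxt*ud+c*vd; return ([q[0],q[1],tz],yaw,p)
E
python3 - <<'E'
from plan import *
rep()
s,T,B,o=boxnow(); print('dy',(o[:2]-DC)@vd)
dy=(o[:2]-DC)@vd
rows([tgt(-193.5,1,100.6,15,dy),tgt(-185,1,100,15,dy),tgt(-177,1,99.5,15,dy),tgt(-168,4.5,99,13.3,dy),tgt(-160,7.5,98.5,12,dy),tgt(-150,12,98,10,dy),tgt(-140,15.5,97.5,8,dy),tgt(-130,19,97,5.5,dy),tgt(-120,21,97,3,dy),tgt(-112,22.3,97,1,dy),tgt(-105,22.3,97,0,dy)])
E
```

```text
t 4.50 o [553.4 -90.2  16.5] yaw 100.6 pitch 14.9 front dx -77.9 z 31.9 tail dx -193.6 z 1.0 roll -0.1 F [-1.1  0.  -4.4] open 15.5
dy -47.97800524280285
[0.0001, 0.0005, -0.0004] [0.0, 0.1, -0.1]
[0.0023, 0.0007, -0.0087] [0.6, 0.1, 0.0]
[0.0043, 0.001, -0.0164] [1.1, 0.1, 0.2]
[0.0062, 0.0016, -0.0325] [1.6, -1.6, 0.3]
[0.0077, 0.0022, -0.0459] [2.0, -2.9, 0.4]
[0.0098, 0.0031, -0.0642] [2.5, -4.9, 0.5]
[0.013, 0.0041, -0.0821] [3.0, -6.9, 0.5]
[0.0177, 0.0054, -0.1015] [3.5, -9.4, 0.5]
[0.0242, 0.0066, -0.1204] [3.6, -11.9, 0.5]
[0.0299, 0.0076, -0.1352] [3.6, -13.9, 0.4]
[0.0343, 0.0083, -0.1452] [3.6, -14.9, 0.4]
```

Emit:
apply_moves(offset=[[0.0011,0.0003,-0.0044],[0.0023,0.0007,-0.0087],[0.0033,0.0008,-0.0125],[0.0043,0.001,-0.0164],[0.0043,0.001,-0.0164],[0.0052,0.0013,-0.0245],[0.0062,0.0016,-0.0325],[0.007,0.0019,-0.0392],[0.0077,0.0022,-0.0459],[0.0088,0.0027,-0.055],[0.0098,0.0031,-0.0642],[0.0113,0.0036,-0.0731],[0.013,0.0041,-0.0821],[0.0153,0.0048,-0.0918],[0.0177,0.0054,-0.1015],[0.021,0.006,-0.111],[0.0242,0.0066,-0.1204],[0.0299,0.0076,-0.1352],[0.0343,0.0083,-0.1452],[0.0343,0.0083,-0.1452]], angular=[[0.3,0.1,0],[0.6,0.1,0],[0.9,0.1,0.1],[1.1,0.1,0.2],[1.1,0.1,0.2],[1.4,-0.8,0.3],[1.6,-1.6,0.3],[1.8,-2.3,0.4],[2,-2.9,0.4],[2.3,-3.9,0.5],[2.5,-4.9,0.5],[2.8,-5.9,0.5],[3,-6.9,0.5],[3.3,-8.2,0.5],[3.5,-9.4,0.5],[3.6,-10.7,0.5],[3.6,-11.9,0.5],[3.6,-13.9,0.4],[3.6,-14.9,0.4],[3.6,-14.9,0.4]])

```text
time: 6.17
position: [537.3, 37.7, 243.0]
orientation: [0.53, 0.468, 0.53, -0.468]
ft_force: [-0.8, 1.2, -1.4]
opening: 15.7
```

```bash
python3 - <<'E'
from plan import *
rep()
c=r.camera('side'); cv2.imwrite('pics/s7.png',cv2.resize(c['pixels'][110:270,150:330,::-1],(675,600),interpolation=cv2.INTER_CUBIC))
c=r.camera('wrist'); cv2.imwrite('pics/w7.png',c['pixels'][:,:,::-1])
s,T,B,o=boxnow(); dy=(o[:2]-DC)@vd; print(dy)
rows([tgt(-105,22.3,97,0,dy),tgt(-85,22.3,97,0,dy),tgt(-70,22.3,97,0,dy),tgt(-58,22.3,97,0,dy),tgt(-56,12.5,97,0,dy)])
E
```

```text
t 6.17 o [541.7   3.2  22.2] yaw 97.1 pitch 0.0 front dx 18.4 z 22.3 tail dx -101.6 z 22.2 roll -0.0 F [-0.8  1.2 -1.4] open 15.7
-48.224443388341875
[0.0003, 0.0002, 0.0007] [0.1, -0.0, -0.1]
[0.0003, 0.0003, -0.0193] [0.1, -0.0, -0.1]
[0.0003, 0.0003, -0.0343] [0.1, -0.0, -0.1]
[0.0003, 0.0003, -0.0463] [0.1, -0.0, -0.1]
[0.0101, 0.0003, -0.0483] [0.1, -0.0, -0.1]
```

View pics/s7.png

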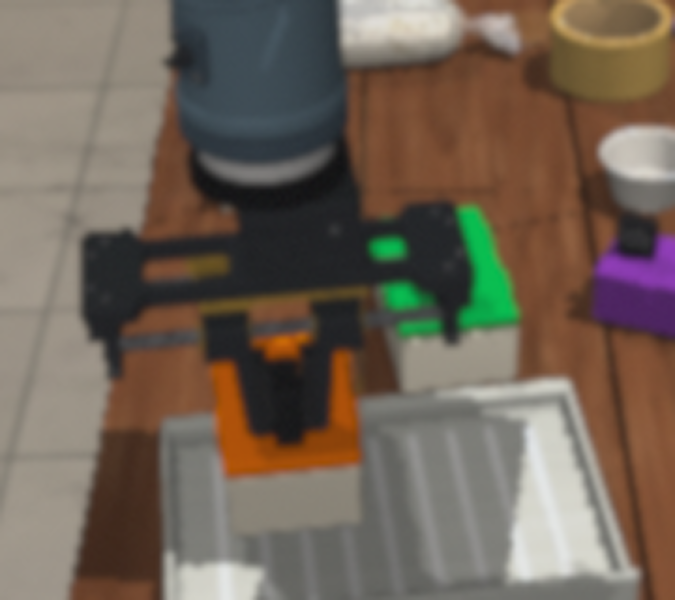

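View pics/w7.png

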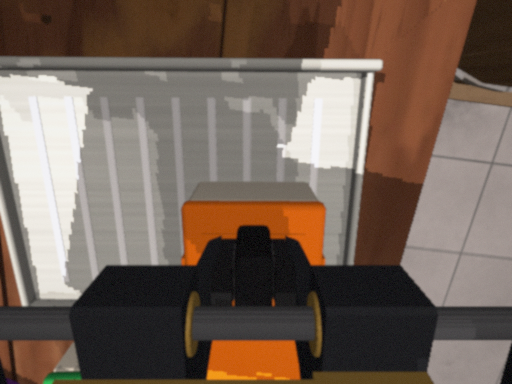

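The box is level on the sill, square to the dock in the wrist view, and the green box hasn't moved. I'll slide it on and lower it.

Emit:
apply_moves(offset=[[0.0003,0,-0.0065],[0.0003,0,-0.013],[0.0003,0,-0.0195],[0.0003,0,-0.026],[0.0003,0,-0.0325],[0.0003,0,-0.039],[0.0003,0,-0.0455],[0.0003,0,-0.048],[0.0003,0,-0.048],[0.0003,0,-0.048]], angular=[[0,0,0],[0,0,0],[0,0,0],[0,0,0],[0,0,0],[0,0,0],[0,0,0],[0,0,0],[0,0,0],[0,0,0]])

```text
time: 7.1
position: [532.0, 83.8, 243.1]
orientation: [0.53, 0.469, 0.53, -0.468]
ft_force: [-0.4, -0.4, -3.5]
opening: 15.8
```

```bash
python3 - <<'E'
from plan import *
rep()
c=r.camera('wrist'); cv2.imwrite('pics/w8.png',c['pixels'][:,:,::-1])
c=r.camera('side'); cv2.imwrite('pics/s8.png',cv2.resize(c['pixels'][150:310,150:330,::-1],(675,600),interpolation=cv2.INTER_CUBIC))
E
```

```text
t 7.10 o [536.5  49.2  22.2] yaw 97.1 pitch 0.0 front dx 64.7 z 22.3 tail dx -55.3 z 22.2 roll -0.0 F [-0.4 -0.4 -3.5] open 15.8
```

View pics/w8.png

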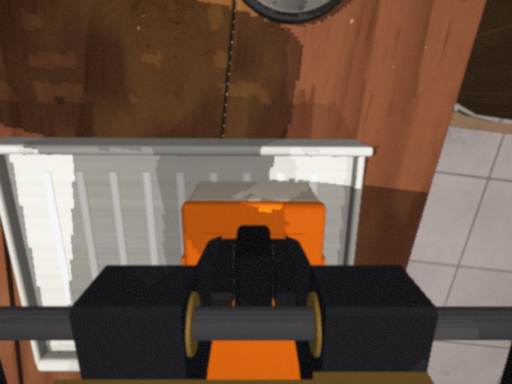

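View pics/s8.png

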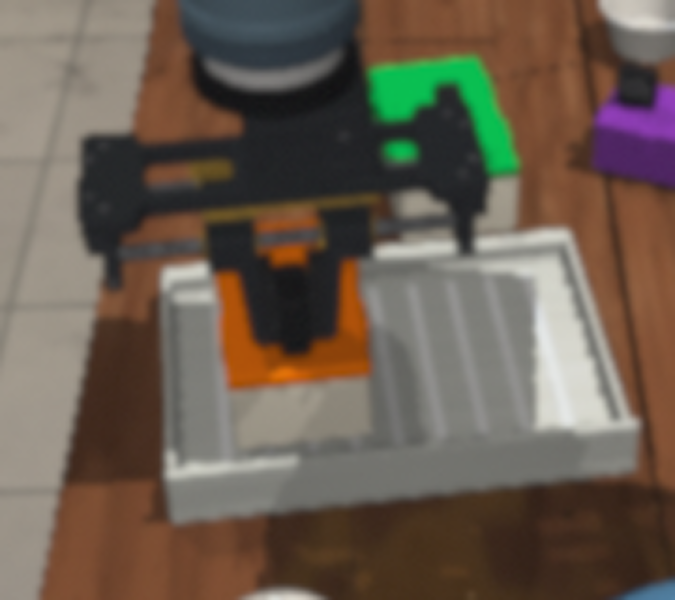

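```bash
python3 - <<'E'
from plan import *
c=r.camera('wrist')
for u,v,z in((250,155,34),(250,147,34),(60,370,22),(60,353,22),(252,183,22)):
    P=onz(c,u,v,z); print(u,v,P.round(1),'dx',((P[:2]-SILL)@ud-89).round(1))
E
```

```text
250 155 [525.8 125.5  34. ] dx 81.7
250 147 [525.2 130.1  34. ] dx 86.4
60 370 [400.7 -59.9  22. ] dx -87.0
60 353 [401.6 -43.5  22. ] dx -70.9
252 183 [529.3 105.6  22. ] dx 61.6
```

The front sits at about dx 62–65, with the back lip at 82–83 and the tail about 20 mm behind the sill. I'll lower 10 mm.

Emit:
apply_moves(offset=[[0.002,0,0],[0.004,0,0],[0.006,0,0],[0.008,0,0],[0.0095,0,0],[0.0102,0,0],[0.0102,0,0],[0.0102,0,0]], angular=[[0,0,0],[0,0,0],[0,0,0],[0,0,0],[0,0,0],[0,0,0],[0,0,0],[0,0,0]])

```text
time: 7.92
position: [532.1, 83.4, 233.0]
orientation: [0.53, 0.469, 0.53, -0.468]
ft_force: [-0.7, 0.5, -1.9]
opening: 15.4
```

```bash
python3 - <<'E'
from plan import *
rep()
E
```

```text
t 7.92 o [536.6  48.8  12.2] yaw 97.0 pitch 0.0 front dx 64.3 z 12.2 tail dx -55.7 z 12.1 roll -0.1 F [-0.7  0.5 -1.9] open 15.4
```

Emit:
apply_moves(offset=[[0,0,0],[0,0,0],[0,0,0],[0,0,0],[0,0,0],[0,0,0],[0,0,0]], angular=[[0,0,0],[0,0,0],[0,0,0],[0,0,0],[0,0,0],[0,0,0],[0,0,0]], gripper=0.4)

```text
time: 8.5
position: [532.2, 83.4, 233.1]
orientation: [0.53, 0.469, 0.53, -0.468]
ft_force: [0.3, 0.1, -0.2]
opening: 52.9
```

Emit:
apply_moves(offset=[[-0.015,0,0],[-0.035,0,0],[-0.06,0,0],[-0.09,0,0],[-0.12,0,0],[-0.14,0,0],[-0.14,0,0],[-0.14,0,0]], angular=[[0,0,0],[0,0,0],[0,0,0],[0,0,0],[0,0,0],[0,0,0],[0,0,0],[0,0,0]])

```text
time: 9.17
position: [532.3, 83.3, 374.2]
orientation: [0.531, 0.469, 0.529, -0.467]
ft_force: [-0.7, 1.3, -0.1]
opening: 52.9
```

```bash
python3 - <<'E'
from plan import *
c=r.camera('wrist'); cv2.imwrite('pics/w9.png',c['pixels'][:,:,::-1])
h=cv2.cvtColor(c['pixels'],cv2.COLOR_RGB2HSV)
c=r.camera('side'); cv2.imwrite('pics/s9.png',cv2.resize(c['pixels'][150:310,150:330,::-1],(675,600),interpolation=cv2.INTER_CUBIC))
for n in('side','scene'):
    c=r.camera(n)
    hs=cv2.cvtColor(c['pixels'],cv2.COLOR_RGB2HSV)
    for col,a,b,z in(('orange',(8,215,100),(22,255,255),62),('green',(50,120,60),(85,255,255),50)):
        cs,_=cv2.findContours(cv2.inRange(hs,a,b),cv2.RETR_EXTERNAL,cv2.CHAIN_APPROX_NONE)
        for k in sorted(cs,key=cv2.contourArea)[::-1][:2]:
            P=np.array([onz(c,u,v,z)[:2] for u,v in k[:,0]]).astype(np.float32)
            x=cv2.minAreaRect(P); q=np.array(x[0]); print(n,col,cv2.contourArea(k),np.round(x[0],1),np.round(x[1],1),round(x[2],1),'dock',((q-SILL)@ud-89).round(1),((q-DC)@vd).round(1))
E
```

```text
side orange 1420.0 [536.5  50.9] [ 69.6 125. ] 7.0 dock 6.4 -48.4
side orange 84.0 [ 557.3 -240.7] [75.9 23.5] 6.2 dock -285.6 -33.5
side green 995.5 [ 456.2 -138.5] [ 77.1 127.5] 9.4 dock -171.9 54.4
scene orange 927.5 [528.5  48. ] [ 85.6 119.3] 5.9 dock 4.4 -40.1
scene orange 227.5 [ 534. -285.] [77.4 51.4] 5.7 dock -326.8 -5.0
scene green 873.5 [ 447.8 -142.2] [ 83.6 123.3] 9.2 dock -174.5 63.2
```

View pics/w9.png

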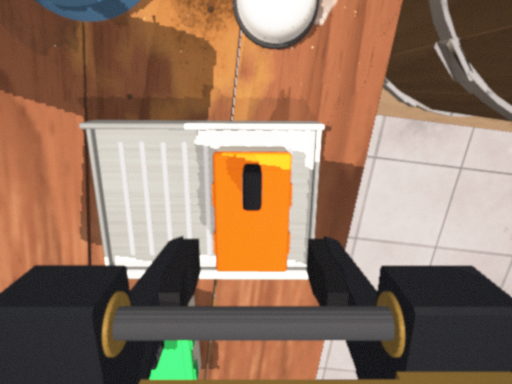

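View pics/s9.png

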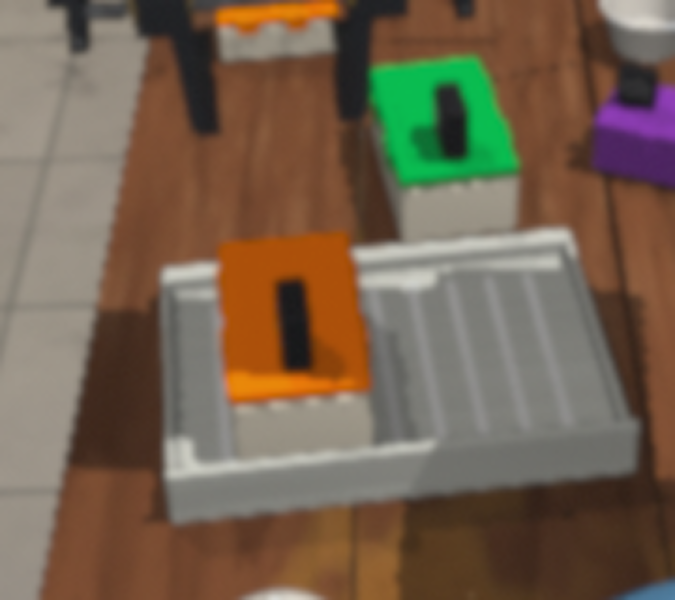

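The pictures show the orange box flat and straight inside the dock at dock x of about +5 mm, y about -48 mm. The green box is where it was, within 1 mm, and the gripper is clear. I'm handing it in.

```bash
python3 -c "
from plant import r
print(r.hand_in())"
```

```text
the job is handed in; nothing more can be done
None
```

The orange-lidded box is parked on the dock and I have handed the job in, at about 9.5 s of the 42 s allowed; no verdict was reported.

- **Tipping:** I gripped the box by its black grip and tipped it 15°. I then slid it forward with the tail on the table (tail height about 1 mm). The front edge came over the sill about 32 mm up, at dock x of -78 to -81 mm.
- **Crossing the sill:** The box was levelled while riding over the sill, so the tail never rose above about 22 mm. I then slid it behind the sill, lowered it onto the deck, released it and drew the gripper clear.
- **Final position:** The cameras put the box at dock x of about +5 mm and within about 1° of straight. The underside was 12 mm above the table at release.
- **Green box:** It measured within about 1.2 mm of where it stood at the start.
- **Disagreements:** The side and scene views differ by about 8 mm on where the box sits across the dock (y of -48 or -40 mm). I put this down to poor resolution in the scene view. Either value is well inside the limit.

The lean angles and heights come from the arm's pose, assuming the box did not slip in the gripper. The wrist pictures showed no slip.

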